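Spacer in the packing jig: hold the tile against the fence

ROBOT

A 6-joint arm with a two-finger parallel gripper is mounted at the origin on the work surface. World frame = base frame: x ahead of the robot, y to its left, z up, the work surface at z = 0. Lengths are in m, angles in rad, forces in N, time in s.
With the tool pointing down it reaches from about 0.375 to 0.9 m from the base axis. Payload 3.1 kg.
Tool frame: the origin (TCP) lies at the very end of the fingers, on their centre line; the grasp point (between the pads) lies 19 mm behind it (manip.pinch_z is the distance from the TCP to the grasp point, in m); z points along the fingers, y is the direction in which the jaws open and shut (so a half turn about z gives the same grasp; the last joint's range is limited). The gripper opens to 85 mm and grips with 20 to 120 N. Pads are 22 mm wide; open, the fingers measure 114 mm over their backs; the gripper's body (76 mm by 85 mm) begins 54 mm behind the grasp point. The pads swing forward as they close: fully open they stand 13 mm farther back than shut.
Start: joints at [-1.435, 0.527, 1.433, -0, 1.181, -0.178], TCP at [0.194, -0.594, 0.231] pointing down, gripper open.
Joint ranges: [-3.08, 3.08], [-0.75, 2.2], [0.22, 2.44], [-1.43, 4.57], [0, 2.65], [-2.85, 2.85]. Speed limits (rad/s): [2.79, 2.79, 3.14, 3.14, 3.14, 3.14].

INTERFACE

Orientations are given as a unit quaternion [x, y, z, w].
In Python, from station import manip gives the robot as it stands.
- The arm moves only by the tool drive_tool, never from a script. Its argument "increments" is a list of rows, each a list of 7 numbers: the closure in counts, from 0 (fully open) to 255 (shut), then the shift along the tool's x, y, z in cm, then the turn, a rotation vector about the tool's x, y, z in rad. A call has 1 to 20 rows; each row is the pose to reach, as a shift and turn from the pose commanded when the call began, along the tool's axes at that moment; what a row does not reach only later rows make up. A row lasts 1/10 s, in which the tool goes at most 50 mm and 8.59 degrees, less where a joint would pass 70% of its speed; a pose out of reach is approached as far as the arm can. A call with a gripper value outside its range is refused whole. The fingers move at their own pace and stop on an object; "force" is the grip in N (left out, the last holds). Time passes only in rows, so rows that repeat a pose let the fingers close. It gives the time, the measured TCP pose, the force and the opening at its end, in the units of the state.
- manip.sense(): the state, without advancing time (a new reading comes with each control period).
- manip.snapshot(name): name is "scene" or "top" or "wrist"; returns the picture (480x640x3 uint8, red, green, blue); there is no depth.
- manip.camera_model(name): a dict with "mtx" (3x3 intrinsics, pixels), "cam_to_world" (4x4, takes a point from camera to world coordinates). Camera axes: x right, y down, z forward; pixel columns grow to the right and rows downward; lengths in m; the calibration is good to about 2 mm. The wrist camera is an equidistant fisheye: a pixel r from the principal point sees the ray r / f radians off the axis. A picture is of the moment at which its call begins: read the wrist's pose just before it. camera_model takes no time and is no camera call; for the wrist camera it gives the pose at the moment of the call.
- manip.sign_off(): hands the job in, once; it reports no verdict.
The state is a dict: "t": time; "q": joint angles; "qd": joint speeds; "tau": joint torques, N m; "tcp_pos": TCP position; "tool_rot": TCP orientation; "force": force on the tool from outside, world axes, zero at the start; "ft_torque": the same for the moment, N m; "finger_gap": opening from 0.0 (shut) to 1.0 (fully open).
Only numpy, scipy, OpenCV 4.12 (cv2) and the standard library are available. Lean on these libraries where they do the work, as an engineer would, in place of code of your own. Each camera call takes 0.05 s, during which the arm holds its last target. There are 200 camera calls.

TASK

Lay the blue tile lengthwise and about centred across the two narrow rails of the wooden packing jig, between the aluminium fence and the two black blocks, and let go of it. Then take the orange spacer, slide it down upright into the gap between the tile and the thinner black block, the only one where it fits, about centred on that block, until its foot is just below the tile's underside, and with it push the tile squarely flush against the fence. Finish while still gripping the spacer and pressing the tile firmly (about 10 N) on the fence, for strapping; do not force the spacer in at the thick block, treat the brittle tile gently, and leave everything else where it is.

Things in the scene. Friction and masses are not known exactly. Their poses are not given: they have to be found in the camera images.
- jig: Packing jig fixed to the bench: plywood base 155 x 250 mm, 10 mm thick. Origin on the bench surface; x points to the fence (away from the robot, turned up to 0.35 rad), y along the fence, z up. Two wooden rails run along x at y = +/-45 mm, 10 mm wide, x = -5 to +43 mm, tops 40 mm above the bench. A tile flush on the fence has its centre at x = +15 mm. A low bar (32 mm) runs behind the blocks.
- fence: Aluminium fence, part of the jig, same origin and axes as the jig. Two straight pieces, y = 30 to 98 mm and y = -98 to -30 mm; their stop face, towards the blocks, lies at x = +45 mm; top 48 mm above the bench. The middle 60 mm is open so a finger can pass.
- thin_block: Black block 20 mm thick (x), 44 wide (y), 42 tall, fixed on the jig base (top 52 mm above the bench); axes as the jig's. Origin: middle of its rear face's lower edge, at jig x = -67 mm, y = +54 or -54 mm (varies), 10 mm above the bench; front face, towards the fence, at x = +20 mm. With the tile flush its gap to the tile is 32 mm: the spacer fits.
- thick_block: Black block like the thin one but 40 mm thick (front face at x = +40 mm), at the other end of the jig. With the tile flush its gap to the tile is only 12 mm: the spacer does not fit. The tile must lie between this block and the fence (72 mm apart).
- tile: Blue glazed ceramic tile, 60 (x) x 200 (y) x 12 (z) mm, about 0.33 kg, loose; origin at the centre of its underside, z up. It starts flat on the cardboard pad, its underside 20 mm above the bench; can be gripped across its 60 mm width at mid-length.
- pad: Stack of cardboard strips 46 x 170 mm, 20 mm tall, fixed to the bench under the tile, same heading; origin at the centre of its underside.
- spacer: Orange plastic spacer block, 16 mm thick (x), 36 mm wide (y), 90 mm tall (z), about 50 g, loose, standing upright on the bench; its lowest 8 mm is narrowed to 12 mm thick and 34 mm wide. Origin at the centre of its foot, z up.
- tape_roll: Amber packing-tape roll, 100 mm across, 48 mm tall, lying flat on the bench; bystander. Origin: centre of its underside.
- marker: Blue marker pen with white end, 130 mm long, lying; bystander.
- small_carton: Closed cardboard box 120 x 160 x 90 mm; bystander.
- pen_cup: Grey cup 76 mm across, 95 mm tall; bystander.
- tape_gun: Blue tape dispenser gun with black handle and amber roll, 210 mm long, 110 mm tall; bystander.
Things that resemble listed ones, but are neither listed nor needed, are in the scene too. Of the things shaped like the spacer, the orange one is meant. Of the things shaped like the tile, the blue one is meant.

How it is judged:
By the outcome, as a careful person would: the job done as asked, in the order asked, and still so for the second after the job is handed in, while the arm keeps its last pose, push and grip.
It also fails if it takes over 59 s, if anything falls off the work surface, if the arm or the gripper's body presses on something with over 40 N, if the wrist force passes 120 N, or if a joint passes its speed limit or range.

## Working session

There is one attempt and no reset: what is moved stays moved. The work goes in short steps, Python scripts to look and compute and a tool call to move; the robot and the scene stay as the last step left them, time stands still between calls to the robot, and variables do not carry over. Pictures are saved under pics/ and viewed, about 8 in all and at most 12, crops included, and the job is handed in when it is done.

Besides the shell and the picture viewer there is one more tool, called after "Emit:" by a JSON object that holds its "name" and its "arguments", one argument or row to a line. drive_tool: Moves the arm, as the interface text tells. Its arguments: {"type":"object","properties":{"increments":{"type":"array","items":{"type":"array","items":{"type":"number"}}},"force":{"type":"number"}},"required":["increments"]}

```bash
mkdir -p pics; ls; python3 - <<'E'
from station import manip
import cv2,numpy as np
s=manip.sense();print(s)
for n in("scene","top"):
    im=manip.snapshot(n);cv2.imwrite(f"pics/{n}0.png",im[:,:,::-1]);c=manip.camera_model(n);print(n,np.round(c["mtx"],1).tolist(),np.round(c["cam_to_world"],3).tolist())
E
```

```text
pics
{'t': 0.0, 'q': array([-1.43455182e+00,  5.28461323e-01,  1.43391933e+00,  1.70057809e-06,
        1.18137938e+00, -1.78517183e-01]), 'qd': array([ 0.00129765,  0.00146788,  0.00113716,  0.00065213, -0.00230103,
       -0.0006693 ]), 'tau': array([-1.48944127e-04, -4.42346764e+01, -1.78023469e+01, -2.11628935e-04,
        8.54400132e-03,  1.07665454e-05]), 'tcp_pos': array([ 0.19341268, -0.59356397,  0.23033117]), 'tool_rot': array([ 9.87640647e-01,  1.56731550e-01,  2.36896721e-05, -1.08343308e-03]), 'force': array([ 0.43714389, -0.55576873, -1.22833792]), 'ft_torque': array([0.00241156, 0.0036448 , 0.04330024]), 'finger_gap': 0.9989589652892432}
scene [[537.7, 0.0, 320.6], [0.0, 537.7, 239.6], [0.0, 0.0, 1.0]] [[-0.681, 0.418, -0.6, 1.371], [0.732, 0.399, -0.552, 0.899], [0.008, -0.816, -0.578, 0.875], [0.0, 0.0, 0.0, 1.0]]
top [[549.9, 0.0, 319.2], [0.0, 549.9, 230.4], [0.0, 0.0, 1.0]] [[-0.031, -0.977, 0.212, 0.25], [-1.0, 0.031, -0.001, 0.096], [-0.006, -0.212, -0.977, 1.309], [0.0, 0.0, 0.0, 1.0]]
```

View pics/top0.png

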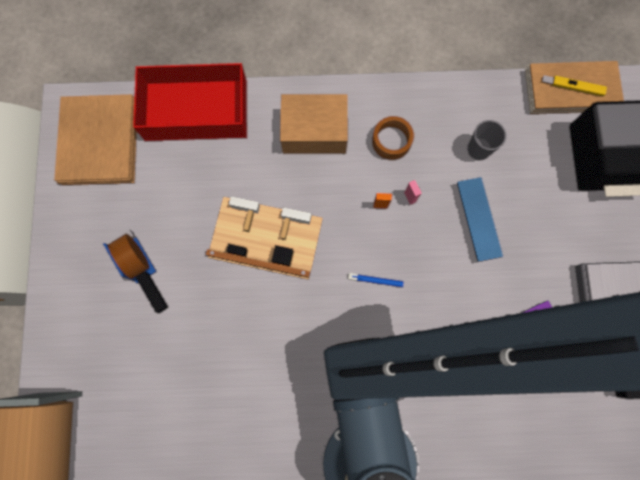

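View pics/scene0.png

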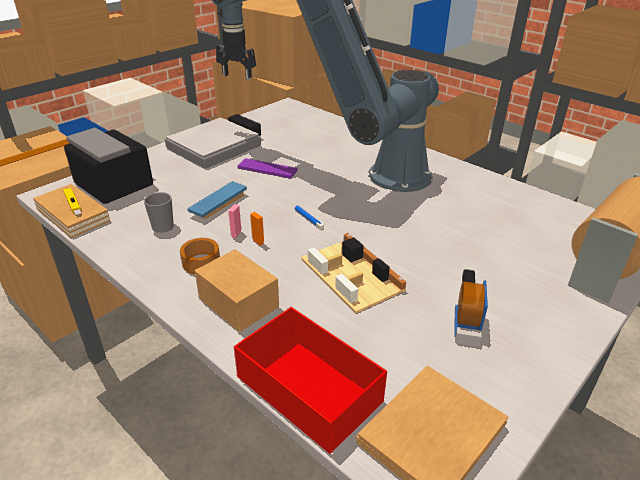

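The top view shows the jig around (265,237), with the fence pieces at (243,204) and (296,215) and black blocks at (236,250) and (283,256).
- **Tile-like things:** blue at (479,219) and purple at (540,308). The blue one is meant.
- **Spacer-like things:** orange at (383,200) and pink at (413,191). The orange one is meant.

I'll enlarge one crop to confirm these.

```bash
cat > h.py <<'E'
import cv2,numpy as np
from station import manip
from scipy.spatial.transform import Rotation as R
def toworld(name,uv,z,c=None):
    c=c or manip.camera_model(name);K=c["mtx"];T=c["cam_to_world"]
    d=T[:3,:3]@np.linalg.inv(K)@np.array([uv[0],uv[1],1.]);o=T[:3,3]
    return o+d*(z-o[2])/d[2]
def proj(name,P,c=None):
    c=c or manip.camera_model(name);T=np.linalg.inv(c["cam_to_world"]);p=(T[:3,:3]@np.atleast_2d(P).T).T+T[:3,3]
    K=c["mtx"]
    if name=="wrist":
        r=np.hypot(p[:,0],p[:,1]);th=np.arctan2(r,p[:,2]);return np.c_[K[0,2]+K[0,0]*th*p[:,0]/r,K[1,2]+K[1,1]*th*p[:,1]/r]
    return np.c_[K[0,2]+K[0,0]*p[:,0]/p[:,2],K[1,2]+K[1,1]*p[:,1]/p[:,2]]
def wray(uv,z,c):
    K=c["mtx"];T=c["cam_to_world"];x=(uv[0]-K[0,2])/K[0,0];y=(uv[1]-K[1,2])/K[1,1];th=np.hypot(x,y)
    d=T[:3,:3]@np.array([np.sin(th)*x/th,np.sin(th)*y/th,np.cos(th)]);o=T[:3,3]
    return o+d*(z-o[2])/d[2]
E
python3 - <<'E'
from h import *
im=cv2.imread("pics/top0.png")
a=cv2.resize(im[190:285,200:330],None,fx=6,fy=6,interpolation=cv2.INTER_CUBIC)
cv2.imwrite("pics/c1.png",a)
b=cv2.resize(im[170:270,360:510],None,fx=5,fy=5,interpolation=cv2.INTER_CUBIC);cv2.imwrite("pics/c2.png",b)
hsv=cv2.cvtColor(im,cv2.COLOR_BGR2HSV)
def comp(m,roi):
    x0,y0,x1,y1=roi;k=np.zeros_like(m);k[y0:y1,x0:x1]=m[y0:y1,x0:x1]
    return k
for n,lo,hi,roi,z in(("tile",(95,80,60),(115,255,255),(440,160,520,275),.032),("orange",(5,200,150),(16,255,255),(365,180,398,215),.09)):
    m=comp(cv2.inRange(hsv,lo,hi),roi);p=cv2.findNonZero(m)
    r=cv2.minAreaRect(p);bx=cv2.boxPoints(r);print(n,len(p),r)
    print(np.round([toworld("top",q,z) for q in bx],3).tolist())
E
```

```text
tile 2015 ((479.09619140625, 219.0192108154297), (82.88197326660156, 24.908445358276367), 74.74488067626953)
[[0.636, -0.24, 0.032], [0.651, -0.299, 0.032], [0.453, -0.332, 0.032], [0.44, -0.275, 0.032]]
orange 69 ((383.5, 196.5), (13.0, 5.0), 0.0)
[[0.585, -0.04, 0.09], [0.597, -0.04, 0.09], [0.596, -0.07, 0.09], [0.584, -0.07, 0.09]]
```

View pics/c1.png

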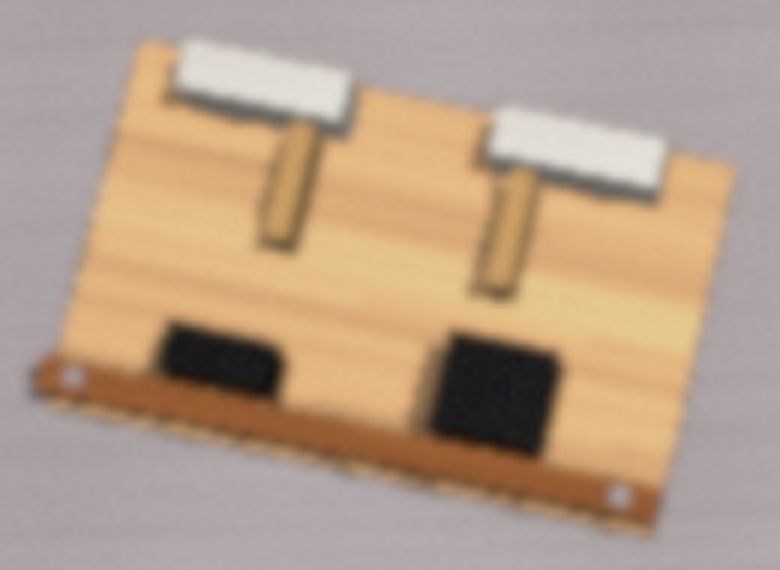

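View pics/c2.png

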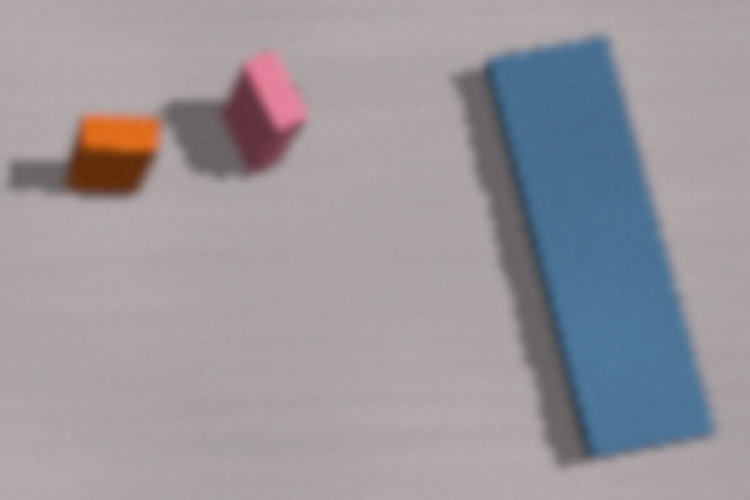

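The crops confirm it. In c1 the thin black block is the left one (jig +y), at crop (222,360), and the thick one is at (495,390). In c2 the orange spacer is upright at (120,133), the pink lookalike is at (265,110), and the blue tile spans (490,60) to (710,440). Next I'll fit the jig pose.

```bash
python3 - <<'E'
from h import *
from scipy.optimize import least_squares
M=[(45,98,48),(45,30,48),(45,-30,48),(45,-98,48),(-5,50,40),(-5,40,40),(-5,-40,40),(-5,-50,40),(-27,-32,52),(-27,-76,52),(-67,-76,52),(-47,76,52),(-47,32,52)]
U=[(177,92),(346,123),(490,157),(660,190),(261,238),(296,245),(478,289),(513,294),(452,332),(560,352),(541,452),(168,322),(283,350)]
M=np.array(M)/1000;U=np.array(U)/6+[200,190]-0.42
c=manip.camera_model("top")
def w(p):
    ca,sa=np.cos(p[2]),np.sin(p[2]);return np.c_[p[0]+ca*M[:,0]-sa*M[:,1],p[1]+sa*M[:,0]+ca*M[:,1],M[:,2]]
f=lambda p:(proj("top",w(p),c)-U).ravel()
r=least_squares(f,[.5,.2,-.1],loss="soft_l1");print(r.x);print(np.round(f(r.x).reshape(-1,2),1).tolist())
# tile refine
im=cv2.imread("pics/top0.png");hsv=cv2.cvtColor(im,cv2.COLOR_BGR2HSV);m=cv2.inRange(hsv,(95,80,110),(115,255,255));m[:,:440]=0;m[:,520:]=0;m[275:]=0
b=cv2.boxPoints(cv2.minAreaRect(cv2.findNonZero(m)));W=np.array([toworld("top",q,.032) for q in b]);print(W.mean(0),np.linalg.norm(W-np.roll(W,1,0),axis=1),np.unwrap(np.arctan2(*(W-np.roll(W,1,0))[:,1::-1].T)))
s=manip.sense();Rm=R.from_quat(s["tool_rot"]).as_matrix();print(Rm.round(3).tolist(),R.from_quat(s["tool_rot"]).as_euler("xyz"))
E
```

```text
[ 0.52665582  0.22342447 -0.24430255]
[[-0.3, -0.4], [-0.6, 0.3], [0.0, -0.2], [-0.2, 0.3], [0.7, 0.3], [-1.0, 0.0], [1.6, -0.3], [-0.1, -0.3], [0.1, -0.2], [0.5, 0.4], [-0.2, 0.4], [0.4, 0.1], [-0.5, -0.6]]
[ 0.54521684 -0.28691463  0.032     ] [0.19972747 0.06044936 0.20031487 0.05852011] [ 0.1745868  -1.32938512 -2.97647406 -4.47867574]
[[0.951, 0.31, -0.0], [0.31, -0.951, 0.002], [0.0, -0.002, -1.0]] [-3.13962306e+00 -3.34535713e-04  3.14777401e-01]
```

```bash
cat >> h.py <<'E'
JIG=(0.5267,0.2234,-0.2443)
def jig(x,y,z):
    ca,sa=np.cos(JIG[2]),np.sin(JIG[2]);return np.array([JIG[0]+ca*x-sa*y,JIG[1]+sa*x+ca*y,z])
def inc(pos,psi):
    "cm/rad increment in current tool axes to a tool-down pose, tool x at world angle psi"
    s=manip.sense();q=R.from_quat(s["tool_rot"])
    t=R.from_matrix([[np.cos(psi),np.sin(psi),0],[np.sin(psi),-np.cos(psi),0],[0,0,-1]])
    r=(q.inv()*t).as_rotvec();d=q.inv().apply(np.array(pos)-s["tcp_pos"])*100
    print("t %.2f"%s["t"],"pos",s["tcp_pos"].round(4),"F",s["force"].round(2),"gap %.3f"%s["finger_gap"]);print("inc",d.round(2).tolist(),r.round(3).tolist())
E
python3 -c "
from h import *
inc([.5452,-.2869,.12],.170)"
```

```text
t 0.10 pos [ 0.1934 -0.5936  0.2304] F [-0.06 -0.41  0.46] gap 1.000
inc [42.94, -18.25, 11.09] [-0.002, -0.0, 0.145]
```

Emit:
{"name": "drive_tool", "arguments": {
  "increments": [
    [0,4,-1.7,1,0,0,0.01],
    [0,8,-3.4,2,0,0,0.03],
    [0,12,-5.1,3,0,0,0.04],
    [0,16,-6.8,4.1,0,0,0.05],
    [0,20,-8.5,5.2,0,0,0.07],
    [0,24,-10.2,6.2,0,0,0.08],
    [0,28,-11.9,7.2,0,0,0.1],
    [0,32,-13.6,8.3,0,0,0.11],
    [0,36,-15.3,9.3,0,0,0.12],
    [0,40,-17,10.3,0,0,0.14],
    [0,42.94,-18.25,11.09,-0.002,0,0.145],
    [0,42.94,-18.25,11.09,-0.002,0,0.145],
    [0,42.94,-18.25,11.09,-0.002,0,0.145]
  ],
  "force": 30
}}

```text
t: 1.4
tcp_pos: [0.5453, -0.2869, 0.1198]
tool_rot: [0.996, 0.086, -0.001, 0.001]
force: [0.8, 0.0, 0.2]
finger_gap: 0.997
```

```bash
python3 - <<'E'
from h import *
inc([.5452,-.2869,.006],.170)
c=manip.camera_model("wrist");print(c["mtx"].round(1).tolist(),c["cam_to_world"].round(3).tolist())
im=manip.snapshot("wrist")[:,:,::-1].copy()
a=.170;P=np.array([[.5452+np.cos(a)*l-np.sin(a)*w,-.2869+np.sin(a)*l+np.cos(a)*w,.032] for l,w in((.1,.03),(.1,-.03),(-.1,-.03),(-.1,.03))])
for u in proj("wrist",P,c): cv2.circle(im,(int(u[0]),int(u[1])),4,(0,255,255),1)
cv2.imwrite("pics/w1.png",im)
E
```

```text
t 1.40 pos [ 0.5453 -0.2869  0.1198] F [0.78 0.02 0.16] gap 0.997
inc [0.01, -0.02, 11.38] [0.001, 0.001, 0.002]
[[371.6, 0.0, 321.5], [0.0, 371.6, 236.5], [0.0, 0.0, 1.0]] [[0.17, -0.933, -0.318, 0.628], [-0.986, -0.16, -0.056, -0.273], [0.002, 0.323, -0.947, 0.264], [0.0, 0.0, 0.0, 1.0]]
```

View pics/w1.png

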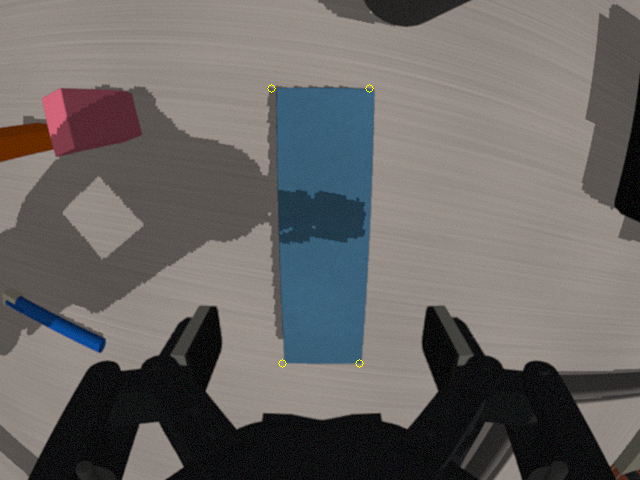

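The wrist view shows the tile at (277–375, 88–363), within about 2 mm of the prediction. It needs +0.2 cm in tool y. I'll descend and grip.

Emit:
{"name": "drive_tool", "arguments": {
  "increments": [
    [0,0,0.1,2,0,0,0],
    [0,0,0.2,4.5,0,0,0],
    [0,0,0.2,7,0,0,0],
    [0,0,0.2,9,0,0,0],
    [0,0,0.2,10.5,0,0,0],
    [0,0,0.2,11.3,0,0,0],
    [0,0,0.2,11.7,0,0,0],
    [0,0,0.2,11.7,0,0,0],
    [30,0,0.2,11.7,0,0,0],
    [60,0,0.2,11.7,0,0,0],
    [90,0,0.2,11.7,0,0,0],
    [120,0,0.2,11.7,0,0,0],
    [120,0,0.2,11.7,0,0,0],
    [120,0,0.2,11.7,0,0,0],
    [120,0,0.2,11.7,0,0,0]
  ],
  "force": 30
}}

```text
t: 2.95
tcp_pos: [0.5461, -0.29, 0.0044]
tool_rot: [0.996, 0.085, 0.001, 0.001]
force: [-0.5, 1.3, 5.5]
finger_gap: 0.696
```

Emit:
{"name": "drive_tool", "arguments": {
  "increments": [
    [120,0,0,-0.5,0,0,0],
    [120,0,0,-1.5,0,0,0],
    [120,0,0,-3.5,0,0,0],
    [120,0,0,-6,0,0,0],
    [120,0,0,-8.5,0,0,0],
    [120,0,0,-11,0,0,0],
    [120,0,0,-12.5,0,0,0],
    [120,0,0,-13,0,0,0],
    [120,0,0,-13,0,0,0]
  ]
}}

```text
t: 3.85
tcp_pos: [0.5457, -0.2897, 0.134]
tool_rot: [0.996, 0.085, 0.0, 0.001]
force: [0.8, 0.1, -3.3]
finger_gap: 0.695
```

```bash
python3 - <<'E'
from h import *
inc(jig(.009,0,.13),JIG[2]+np.pi/2);print(manip.sense()["q"].round(3))
E
```

```text
t 3.85 pos [ 0.5457 -0.2897  0.134 ] F [ 0.84  0.06 -3.34] gap 0.695
inc [7.63, -50.54, 0.27] [0.003, 0.001, -1.157]
[-0.668  0.636  1.538 -0.002  0.964  0.734]
```

Tile lifted (−3.3 N, opening 0.695, about 59 mm). Carrying it over the jig.

Emit:
{"name": "drive_tool", "arguments": {
  "increments": [
    [120,0.2,-1.5,0,0,0,-0.03],
    [120,0.6,-4,0,0,0,-0.09],
    [120,1.1,-7.6,0,0,0,-0.17],
    [120,1.7,-11.1,0,0,0,-0.25],
    [120,2.3,-15.2,0.1,0,0,-0.35],
    [120,2.9,-19.2,0.1,0,0,-0.44],
    [120,3.5,-23.2,0.1,0,0,-0.53],
    [120,4.1,-27.3,0.1,0,0,-0.62],
    [120,4.7,-31.3,0.2,0,0,-0.72],
    [120,5.3,-35.4,0.2,0,0,-0.81],
    [120,6,-39.4,0.2,0,0,-0.9],
    [120,6.5,-43,0.2,0,0,-0.98],
    [120,7,-46.5,0.3,0,0,-1.06],
    [120,7.4,-49,0.3,0,0,-1.12],
    [120,7.6,-50.2,0.3,0,0,-1.15],
    [120,7.63,-50.54,0.3,0.003,0,-1.157],
    [120,7.63,-50.54,0.3,0.003,0,-1.157],
    [120,7.63,-50.54,0.3,0.003,0,-1.157]
  ]
}}

```text
t: 5.65
tcp_pos: [0.5353, 0.2201, 0.1291]
tool_rot: [0.788, 0.615, -0.001, -0.001]
force: [0.5, 1.1, -4.4]
finger_gap: 0.695
```

```bash
python3 - <<'E'
from h import *
inc(jig(.009,0,.03),JIG[2]+np.pi/2)
c=manip.camera_model("wrist");im=manip.snapshot("wrist")[:,:,::-1].copy()
F=[(45,98,48),(45,30,48),(45,-30,48),(45,-98,48),(-5,50,40),(-5,40,40),(-5,-40,40),(-5,-50,40),(-27,-32,52),(-27,-76,52),(-67,-76,52),(-47,76,52),(-47,32,52)]
P=[jig(x/1e3,y/1e3,z/1e3) for x,y,z in F]
for u in proj("wrist",P,c): cv2.circle(im,(int(u[0]),int(u[1])),4,(0,255,255),1)
z=.13+.020
for u in proj("wrist",[jig(.009+a*.03,b*.1,z+.012) for a in(1,-1) for b in (1,-1)],c): cv2.circle(im,(int(u[0]),int(u[1])),4,(0,0,255),1)
cv2.imwrite("pics/w2.png",im)
E
```

```text
t 5.65 pos [0.5353 0.2201 0.1291] F [ 0.46  1.09 -4.43] gap 0.695
inc [0.13, 0.01, 9.91] [-0.002, 0.001, -0.001]
```

View pics/w2.png

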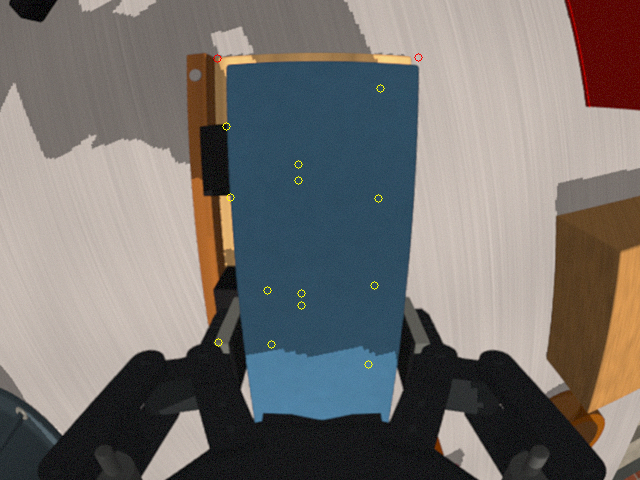

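Tile held square between the fingers at (228–418, 66). The thin block is visible at (215,160), matching the prediction. Lowering, slow at the end.

Emit:
{"name": "drive_tool", "arguments": {
  "increments": [
    [120,0.1,0,1,0,0,0],
    [120,0.1,0,3,0,0,0],
    [120,0.1,0,5,0,0,0],
    [120,0.1,0,7,0,0,0],
    [120,0.1,0,8.5,0,0,0],
    [120,0.1,0,9.3,0,0,0],
    [120,0.1,0,9.7,0,0,0],
    [120,0.1,0,10,0,0,0],
    [120,0.1,0,10.15,0,0,0],
    [120,0.1,0,10.2,0,0,0],
    [120,0.1,0,10.2,0,0,0]
  ]
}}

```text
t: 6.8
tcp_pos: [0.5359, 0.2224, 0.0279]
tool_rot: [0.788, 0.616, -0.0, -0.0]
force: [-0.1, 0.6, -4.0]
finger_gap: 0.695
```

Emit:
{"name": "drive_tool", "arguments": {
  "increments": [
    [120,0,0,0.07,0,0,0],
    [120,0,0,0.14,0,0,0],
    [120,0,0,0.2,0,0,0],
    [120,0,0,0.2,0,0,0]
  ]
}}

```text
t: 7.2
tcp_pos: [0.5355, 0.2223, 0.0254]
tool_rot: [0.788, 0.616, -0.001, -0.001]
force: [-0.2, -0.2, -4.2]
finger_gap: 0.697
```

Emit:
{"name": "drive_tool", "arguments": {
  "increments": [
    [120,0,0,0.05,0,0,0],
    [120,0,0,0.1,0,0,0],
    [120,0,0,0.15,0,0,0],
    [120,0,0,0.15,0,0,0]
  ]
}}

```text
t: 7.6
tcp_pos: [0.5356, 0.2223, 0.0245]
tool_rot: [0.788, 0.616, -0.0, -0.0]
force: [-2.2, 0.2, 2.4]
finger_gap: 0.7
```

Contact. Letting go, then straight up.

Emit:
{"name": "drive_tool", "arguments": {
  "increments": [
    [60,0,0,0,0,0,0],
    [40,0,0,0,0,0,0],
    [20,0,0,0,0,0,0],
    [10,0,0,0,0,0,0],
    [10,0,0,-1,0,0,0],
    [10,0,0,-3,0,0,0],
    [10,0,0,-6,0,0,0],
    [10,0,0,-9.5,0,0,0],
    [10,0,0,-13,0,0,0],
    [10,0,0,-16,0,0,0],
    [10,0,0,-17,0,0,0],
    [10,0,0,-17,0,0,0]
  ]
}}

```text
t: 8.8
tcp_pos: [0.5367, 0.2225, 0.1959]
tool_rot: [0.788, 0.616, 0.001, 0.0]
force: [-0.3, -0.3, -0.0]
finger_gap: 0.961
```

```bash
python3 - <<'E'
from h import *
inc([.590,-.055,.18],np.pi/2)
c=manip.camera_model("wrist");im=manip.snapshot("wrist")[:,:,::-1].copy()
F=[(45,98,48),(45,30,48),(45,-30,48),(45,-98,48),(-27,-32,52),(-27,-76,52),(-67,-76,52),(-47,76,52),(-47,32,52)]
P=[jig(x/1e3,y/1e3,z/1e3) for x,y,z in F]
for u in proj("wrist",P,c): cv2.circle(im,(int(u[0]),int(u[1])),4,(0,255,255),1)
for u in proj("wrist",[jig(.009+a*.03,b*.1,.052) for a in(1,-1) for b in (1,-1)],c): cv2.circle(im,(int(u[0]),int(u[1])),4,(0,0,255),1)
cv2.imwrite("pics/w3.png",im)
E
```

```text
t 8.80 pos [0.5367 0.2225 0.1959] F [-0.26 -0.28 -0.04] gap 0.961
inc [-25.64, 11.87, 1.58] [0.003, -0.001, -0.244]
```

View pics/w3.png

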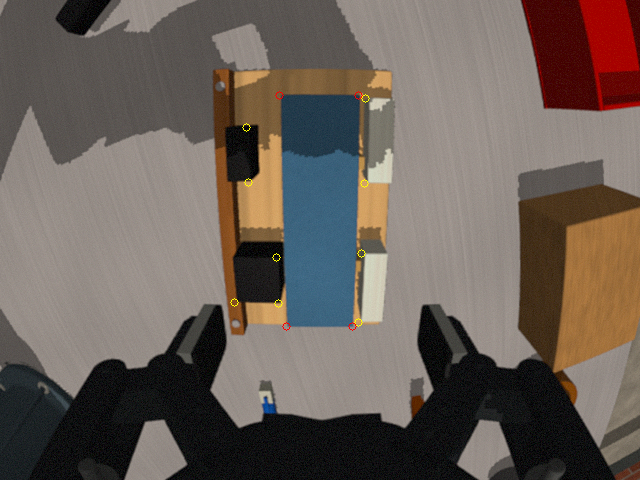

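The tile lies on the rails at (283–357, 95–327), clear of the thick block (edge ~280) and the fence (~363), and my predictions match to about 3 px. Now to the spacer.

Emit:
{"name": "drive_tool", "arguments": {
  "increments": [
    [10,-2,0.9,0.1,0,0,-0.02],
    [10,-5.5,2.5,0.3,0,0,-0.05],
    [10,-9.5,4.4,0.5,0,0,-0.09],
    [10,-13.5,6.2,0.8,0,0,-0.13],
    [10,-17.5,8.1,1,0,0,-0.17],
    [10,-21.5,9.9,1.3,0,0,-0.2],
    [10,-24.5,11.3,1.5,0,0,-0.23],
    [10,-25.64,11.87,1.6,0.003,0,-0.244],
    [10,-25.64,11.87,1.6,0.003,0,-0.244],
    [10,-25.64,11.87,1.6,0.003,0,-0.244]
  ]
}}

```text
t: 9.85
tcp_pos: [0.5877, -0.0547, 0.176]
tool_rot: [0.707, 0.707, -0.002, -0.004]
force: [-0.6, -0.0, 0.4]
finger_gap: 0.959
```

```bash
python3 - <<'E'
from h import *
inc([.590,-.055,.026],np.pi/2)
c=manip.camera_model("wrist");im=manip.snapshot("wrist")[:,:,::-1].copy()
hsv=cv2.cvtColor(im,cv2.COLOR_BGR2HSV);m=cv2.inRange(hsv,(5,200,190),(16,255,255));n,l,st,ce=cv2.connectedComponentsWithStats(m)
for i in range(1,n):
    if st[i,4]>150:
        p=cv2.findNonZero((l==i).astype(np.uint8));b=cv2.boxPoints(cv2.minAreaRect(p));W=np.array([wray(q,.09,c) for q in b]);e=W-np.roll(W,1,0)
        print(st[i],ce[i].round(),W.mean(0).round(4),np.linalg.norm(e,axis=1).round(4),np.arctan2(e[:,1],e[:,0]).round(3))
for u in proj("wrist",[[.590+a*.008,-.055+b*.018,.09] for a in(1,-1) for b in (1,-1)],c): cv2.circle(im,(int(u[0]),int(u[1])),3,(255,0,0),1)
cv2.imwrite("pics/w4.png",im)
E
```

```text
t 9.85 pos [ 0.5877 -0.0547  0.176 ] F [-0.61 -0.    0.45] gap 0.959
inc [-0.06, 0.36, 15.0] [-0.008, -0.002, -0.001]
[ 316  221   26   50 1069] [328. 245.] [ 0.5916 -0.0567  0.09  ] [0.015  0.0344 0.0143 0.0345] [ 3.038  1.475 -0.098 -1.647]
```

View pics/w4.png

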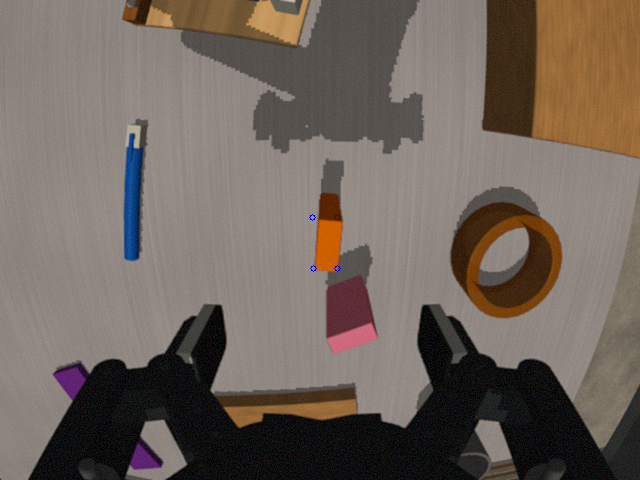

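The spacer is at (328,245), yawed −0.096 rad, with pink behind it at (350,315). I'll align the yaw and come down to just above it, then recheck.

Emit:
{"name": "drive_tool", "arguments": {
  "increments": [
    [10,-0.1,0.2,1,0,0,0.03],
    [10,-0.2,0.4,3,-0.004,0,0.06],
    [10,-0.23,0.4,4.5,-0.006,0,0.09],
    [10,-0.23,0.4,5,-0.006,-0.002,0.095],
    [10,-0.23,0.4,5,-0.006,-0.002,0.095],
    [10,-0.23,0.4,5,-0.006,-0.002,0.095],
    [10,-0.23,0.4,5,-0.006,-0.002,0.095]
  ]
}}

```text
t: 10.6
tcp_pos: [0.5934, -0.0574, 0.1286]
tool_rot: [0.74, 0.673, 0.0, 0.002]
force: [-1.1, -0.1, 0.5]
finger_gap: 0.96
```

```bash
python3 - <<'E'
from h import *
inc([.5905,-.0567,.032],1.475)
E
```

```text
t 10.60 pos [ 0.5934 -0.0574  0.1286] F [-1.06 -0.13  0.48] gap 0.960
inc [0.06, -0.33, 9.66] [0.003, 0.002, 0.001]
```

Emit:
{"name": "drive_tool", "arguments": {
  "increments": [
    [10,0,-0.2,1.5,0,0,0],
    [10,0,-0.3,4,0,0,0],
    [10,0,-0.3,6.5,0.002,0.002,0],
    [10,0,-0.3,8.5,0.002,0.002,0],
    [10,0,-0.3,9.4,0.002,0.002,0],
    [10,0,-0.3,9.7,0.002,0.002,0],
    [60,0,-0.3,9.7,0.002,0.002,0],
    [100,0,-0.3,9.7,0.002,0.002,0],
    [130,0,-0.3,9.7,0.002,0.002,0],
    [160,0,-0.3,9.7,0.002,0.002,0],
    [190,0,-0.3,9.7,0.002,0.002,0],
    [230,0,-0.3,9.7,0.002,0.002,0],
    [230,0,-0.3,9.7,0.002,0.002,0],
    [230,0,-0.3,9.7,0.002,0.002,0],
    [230,0,-0.3,9.7,0.002,0.002,0],
    [230,0,-0.3,9.7,0.002,0.002,0]
  ],
  "force": 70
}}

```text
t: 12.2
tcp_pos: [0.5902, -0.0575, 0.0312]
tool_rot: [0.74, 0.673, 0.0, 0.0]
force: [-1.7, 0.1, 5.6]
finger_gap: 0.179
```

Gripped (opening 0.179, about 15 mm). Lifting.

Emit:
{"name": "drive_tool", "arguments": {
  "increments": [
    [230,0,0,-1,0,0,0],
    [230,0,0,-3,0,0,0],
    [230,0,0,-6,0,0,0],
    [230,0,0,-9,0,0,0],
    [230,0,0,-12,0,0,0],
    [230,0,0,-13.5,0,0,0],
    [230,0,0,-14,0,0,0],
    [230,0,0,-14,0,0,0],
    [230,0,0,-14,0,0,0]
  ]
}}

```text
t: 13.1
tcp_pos: [0.5891, -0.0572, 0.1697]
tool_rot: [0.74, 0.673, -0.001, -0.001]
force: [0.3, -0.5, -1.9]
finger_gap: 0.179
```

```bash
python3 - <<'E'
from h import *
inc(jig(-.034,.054,.15),JIG[2]+np.pi/2)
E
```

```text
t 13.10 pos [ 0.5891 -0.0572  0.1697] F [ 0.3  -0.55 -1.93] gap 0.179
inc [33.18, -11.43, 2.03] [-0.003, -0.001, 0.149]
```

Emit:
{"name": "drive_tool", "arguments": {
  "increments": [
    [230,1.5,-0.5,0,0,0,0.01],
    [230,4.5,-1.6,0,0,0,0.02],
    [230,8.5,-2.9,0,0,0,0.04],
    [230,12.5,-4.3,0,0,0,0.06],
    [230,16.5,-5.7,0.2,0,0,0.08],
    [230,20.5,-7.1,0.5,0,0,0.1],
    [230,24.5,-8.4,0.8,0,0,0.11],
    [230,28.5,-9.8,1.2,0,0,0.13],
    [230,31.5,-10.9,1.7,0,0,0.14],
    [230,33,-11.4,2,-0.002,0,0.149],
    [230,33.18,-11.43,2,-0.002,0,0.149],
    [230,33.18,-11.43,2,-0.002,0,0.149],
    [230,33.18,-11.43,2,-0.002,0,0.149]
  ]
}}

```text
t: 14.4
tcp_pos: [0.5079, 0.2827, 0.1505]
tool_rot: [0.788, 0.615, 0.0, 0.0]
force: [-0.8, -0.2, -0.1]
finger_gap: 0.18
```

```bash
python3 - <<'E'
from h import *
inc(jig(-.034,.054,.10),JIG[2]+np.pi/2)
c=manip.camera_model("wrist");im=manip.snapshot("wrist")[:,:,::-1].copy()
cv2.imwrite("pics/w5.png",im)
ct=manip.camera_model("top");it=manip.snapshot("top")[:,:,::-1];cv2.imwrite("pics/t2.png",it)
a=im[:330];b=cv2.resize(it[185:285,200:340],None,fx=2.6,fy=2.6,interpolation=cv2.INTER_CUBIC)
o=np.zeros((600,640,3),np.uint8);o[:330]=a;o[335:335+b.shape[0],:b.shape[1]]=b[:265]
sc=manip.snapshot("scene")[:,:,::-1];d=cv2.resize(sc[200:320,290:420],None,fx=2.1,fy=2.1,interpolation=cv2.INTER_CUBIC);o[335:335+d.shape[0],367:367+d.shape[1]]=d
cv2.imwrite("pics/m1.png",o)
E
```

```text
t 14.40 pos [0.5079 0.2827 0.1505] F [-0.77 -0.23 -0.12] gap 0.180
inc [0.11, -0.15, 5.05] [0.001, 0.0, -0.001]
```

View pics/m1.png

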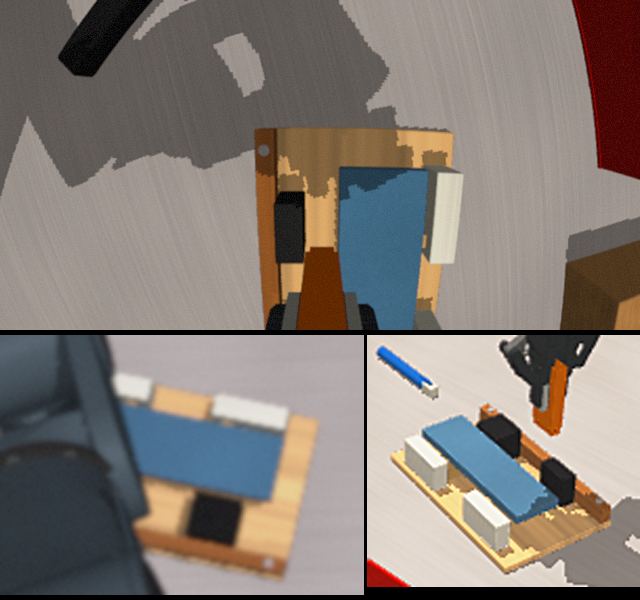

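The wrist view (top) shows the spacer foot centred at u≈320, between the thin block's front edge (304) and the tile edge (340). The scene view agrees. Inserting, watching the force.

Emit:
{"name": "drive_tool", "arguments": {
  "increments": [
    [230,0.1,0,1.5,0,0,0],
    [230,0.1,0,3.5,0,0,0],
    [230,0.1,0,5,0,0,0],
    [230,0.1,0,5.8,0,0,0],
    [230,0.1,0,6.3,0,0,0],
    [230,0.1,0,6.7,0,0,0],
    [230,0.1,0,6.7,0,0,0]
  ]
}}

```text
t: 15.25
tcp_pos: [0.5082, 0.2846, 0.084]
tool_rot: [0.788, 0.616, 0.001, 0.0]
force: [-0.2, 0.0, -1.0]
finger_gap: 0.181
```

Emit:
{"name": "drive_tool", "arguments": {
  "increments": [
    [230,0,0,0.4,0,0,0],
    [230,0,0,0.8,0,0,0],
    [230,0,0,1.2,0,0,0],
    [230,0,0,1.5,0,0,0],
    [230,0,0,1.7,0,0,0],
    [230,0,0,1.8,0,0,0],
    [230,0,0,1.8,0,0,0]
  ]
}}

```text
t: 15.95
tcp_pos: [0.508, 0.2847, 0.0658]
tool_rot: [0.788, 0.616, 0.001, 0.0]
force: [0.7, -0.1, 0.1]
finger_gap: 0.178
```

```bash
cat > chk.py <<'E'
from h import *
inc(jig(-.023,.054,.066),JIG[2]+np.pi/2)
s=manip.sense();d=s["tcp_pos"][:2]-np.array(JIG[:2]);a=JIG[2];c,n=np.cos(a),np.sin(a)
f=s["force"];print("jig xy mm",(1e3*np.array([c*d[0]+n*d[1],-n*d[0]+c*d[1]])).round(1),"F jig",(c*f[0]+n*f[1]).round(2),(-n*f[0]+c*f[1]).round(2),"T",s["ft_torque"].round(2))
E
python3 chk.py
```

```text
t 15.95 pos [0.508  0.2847 0.0658] F [ 0.73 -0.09  0.13] gap 0.178
inc [-0.1, 1.0, -0.02] [0.001, -0.0, 0.0]
jig xy mm [-33.  55.] F jig 0.73 0.09 T [-0.02 -0.04  0.06]
```

Inserted with no contact force. Now pushing gently along +tool y (jig +x).

Emit:
{"name": "drive_tool", "arguments": {
  "increments": [
    [230,0,0.1,0,0,0,0],
    [230,0,0.2,0,0,0,0],
    [230,0,0.27,0,0,0,0],
    [230,0,0.34,0,0,0,0],
    [230,0,0.4,0,0,0,0],
    [230,0,0.46,0,0,0,0],
    [230,0,0.52,0,0,0,0],
    [230,0,0.58,0,0,0,0],
    [230,0,0.64,0,0,0,0],
    [230,0,0.7,0,0,0,0],
    [230,0,0.7,0,0,0,0]
  ],
  "force": 100
}}

```text
t: 17.05
tcp_pos: [0.515, 0.2829, 0.0659]
tool_rot: [0.788, 0.616, 0.001, 0.001]
force: [-1.1, 0.6, -0.8]
finger_gap: 0.178
```

```bash
python3 chk.py
```

```text
t 17.05 pos [0.515  0.2829 0.0659] F [-1.1   0.62 -0.81] gap 0.178
inc [-0.09, 0.27, -0.01] [0.002, -0.0, 0.0]
jig xy mm [-25.7  54.9] F jig -1.22 0.34 T [ 0.16  0.15 -0.04]
```

Emit:
{"name": "drive_tool", "arguments": {
  "increments": [
    [230,0,0.05,0,0,0,0],
    [230,0,0.1,0,0,0,0],
    [230,0,0.15,0,0,0,0],
    [230,0,0.2,0,0,0,0],
    [230,0,0.2,0,0,0,0]
  ]
}}

```text
t: 17.55
tcp_pos: [0.5169, 0.2825, 0.0659]
tool_rot: [0.788, 0.616, 0.001, 0.001]
force: [-1.4, 0.4, 0.1]
finger_gap: 0.171
```

```bash
python3 chk.py
```

```text
t 17.55 pos [0.5169 0.2825 0.0659] F [-1.43  0.4   0.05] gap 0.171
inc [-0.1, 0.08, -0.01] [0.002, -0.0, 0.0]
jig xy mm [-23.8  55. ] F jig -1.48 0.04 T [ 0.14  0.23 -0.  ]
```

Emit:
{"name": "drive_tool", "arguments": {
  "increments": [
    [230,0,0.04,0,0,0,0],
    [230,0,0.08,0,0,0,0],
    [230,0,0.12,0,0,0,0],
    [230,0,0.12,0,0,0,0]
  ]
}}

```text
t: 17.95
tcp_pos: [0.5172, 0.2823, 0.0659]
tool_rot: [0.788, 0.616, 0.0, 0.0]
force: [-3.6, 1.5, 0.8]
finger_gap: 0.175
```

```bash
python3 chk.py
```

```text
t 17.95 pos [0.5172 0.2823 0.0659] F [-3.64  1.46  0.82] gap 0.175
inc [-0.08, 0.04, -0.01] [0.0, 0.0, 0.0]
jig xy mm [-23.4  54.8] F jig -3.88 0.54 T [ 0.26  0.66 -0.01]
```

Emit:
{"name": "drive_tool", "arguments": {
  "increments": [
    [230,0,0.03,0,0,0,0],
    [230,0,0.06,0,0,0,0],
    [230,0,0.09,0,0,0,0],
    [230,0,0.09,0,0,0,0],
    [230,0,0.09,0,0,0,0]
  ]
}}

```text
t: 18.45
tcp_pos: [0.5177, 0.2817, 0.0658]
tool_rot: [0.788, 0.616, -0.001, -0.0]
force: [-4.9, 0.6, 1.6]
finger_gap: 0.179
```

```bash
python3 chk.py
```

```text
t 18.45 pos [0.5177 0.2817 0.0658] F [-4.92  0.59  1.65] gap 0.179
inc [-0.04, -0.01, -0.02] [-0.001, 0.001, 0.0]
jig xy mm [-22.9  54.4] F jig -4.92 -0.61 T [ 0.14  0.96 -0.06]
```

Emit:
{"name": "drive_tool", "arguments": {
  "increments": [
    [230,0,0.03,0,0,0,0],
    [230,0,0.06,0,0,0,0],
    [230,0,0.09,0,0,0,0],
    [230,0,0.09,0,0,0,0],
    [230,0,0.09,0,0,0,0]
  ]
}}

```text
t: 18.95
tcp_pos: [0.518, 0.2814, 0.0657]
tool_rot: [0.788, 0.616, -0.001, -0.0]
force: [-6.2, 0.7, 2.0]
finger_gap: 0.173
```

```bash
python3 chk.py; python3 - <<'E'
from h import *
c=manip.camera_model("wrist");im=manip.snapshot("wrist")[:,:,::-1].copy()
o=np.zeros((600,760,3),np.uint8);o[:330,:640]=im[:330]
it=manip.snapshot("top")[:,:,::-1];sc=manip.snapshot("scene")[:,:,::-1]
b=cv2.resize(it[190:280,200:330],None,fx=2.9,fy=2.9,interpolation=cv2.INTER_CUBIC);o[335:335+b.shape[0],:b.shape[1]]=b
d=cv2.resize(sc[225:315,295:410],None,fx=2.9,fy=2.9,interpolation=cv2.INTER_CUBIC);o[335:335+d.shape[0],385:385+d.shape[1]]=d
cv2.imwrite("pics/m2.png",o)
E
```

```text
t 18.95 pos [0.518  0.2814 0.0657] F [-6.19  0.73  1.95] gap 0.173
inc [-0.01, -0.05, -0.03] [-0.002, 0.002, 0.0]
jig xy mm [-22.5  54.1] F jig -6.18 -0.79 T [ 0.08  1.13 -0.14]
```

View pics/m2.png

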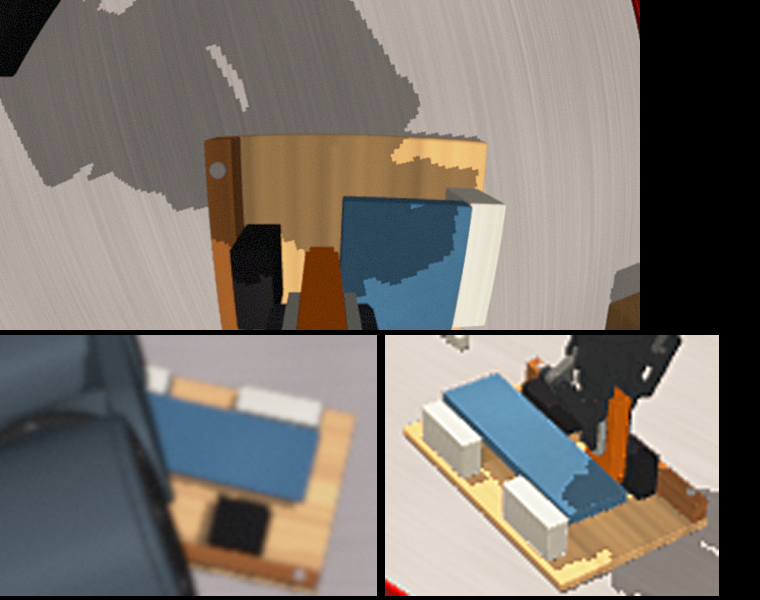

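The +y end looks flush in the wrist view (tile edge on the fence at (465,200)). I'll check the other end numerically by measuring the tile's edge angle against the fence.

```bash
python3 - <<'E'
from h import *
from scipy.optimize import least_squares
import sys
for name,roi in(("scene",(300,225,410,320)),("top",(240,190,330,285))):
    im=manip.snapshot(name)[:,:,::-1];c=manip.camera_model(name)
    hsv=cv2.cvtColor(im,cv2.COLOR_BGR2HSV);m=cv2.inRange(hsv,(95,80,40),(118,255,255))
    k=np.zeros_like(m);x0,y0,x1,y1=roi;k[y0:y1,x0:x1]=m[y0:y1,x0:x1]
    big=cv2.resize(im[y0:y1,x0:x1],None,fx=6,fy=6,interpolation=cv2.INTER_CUBIC).copy()
    for col,yaw in(((0,255,255),0),):
        P=[jig(a,b,.052) for a,b in((.045,.1),(.045,-.1),(-.015,-.1),(-.015,.1))]
        u=(proj(name,P,c)-[x0-.5,y0-.5])*6
        cv2.polylines(big,[u.astype(int)],True,col,1)
        P=[jig(.045,b,.048) for b in(.098,.03,-.03,-.098)];u=(proj(name,P,c)-[x0-.5,y0-.5])*6
        for q in u: cv2.circle(big,tuple(int(v) for v in q),4,(0,0,255),1)
    cv2.imwrite(f"pics/z_{name}.png",big)
    # rear/front edges per row/col in jig coordinates
    ys,xs=np.nonzero(k);W=np.array([toworld(name,(x,y),.052,c)[:2] for x,y in zip(xs,ys)])-JIG[:2]
    a=JIG[2];J=np.c_[np.cos(a)*W[:,0]+np.sin(a)*W[:,1],-np.sin(a)*W[:,0]+np.cos(a)*W[:,1]]*1e3
    for lo in range(-100,100,20):
        s=J[(J[:,1]>=lo)&(J[:,1]<lo+20),0]
        if len(s)>5: print(name,lo,s.min().round(1),s.max().round(1))
    print("y range",J[:,1].min().round(1),J[:,1].max().round(1))
E
```

```text
scene -100 -14.4 48.0
scene -80 -14.6 48.7
scene -60 -16.5 48.9
scene -40 -90.4 50.2
scene -20 -98.8 50.9
scene 0 -57.1 51.5
scene 20 -12.1 52.0
scene 40 -11.7 48.9
scene 60 -10.5 49.3
scene 80 -12.4 48.3
y range -99.6 108.5
top -100 -17.2 40.7
top -80 -17.3 41.1
top -60 -16.3 41.7
top -40 -16.1 42.1
top -20 -15.8 40.8
top 0 -15.7 41.1
top 20 -5.1 42.8
top 40 32.3 42.7
y range -97.9 44.8
```

View pics/z_scene.png

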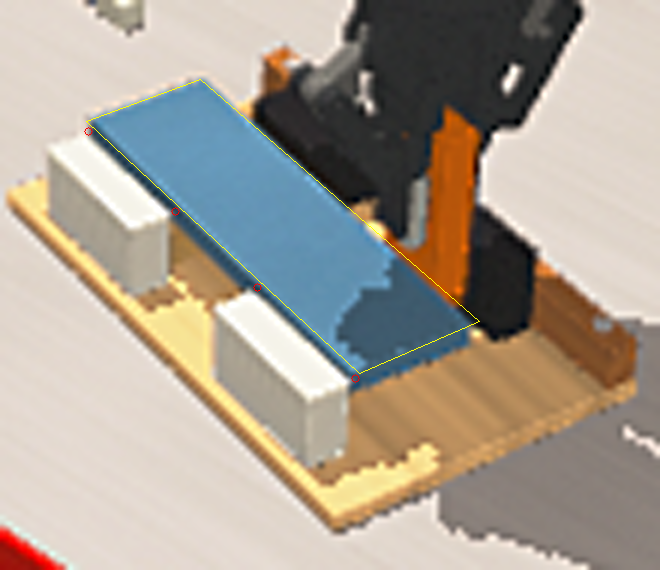

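```bash
python3 - <<'E'
from h import *
for name in("scene","top"):
    c=manip.camera_model(name);im=np.mean([manip.snapshot(name)[:,:,::-1].astype(float) for _ in range(4)],0).astype(np.float32)
    xs=np.arange(34,60,1.)
    print(name)
    for y in (-92,-85,-75,-65,-55,-45,-36,36,45,55,65,75,85,92):
        u=proj(name,[jig(x/1e3,y/1e3,.050) for x in xs],c).astype(np.float32)
        p=cv2.remap(im,u[None,:,0],u[None,:,1],cv2.INTER_LINEAR)[0]
        rb=p[:,2]-p[:,0]   # red-blue: tile strongly negative, white ~0
        lvl=0.5*(rb[:4].mean()+0);i=np.argmax(rb>lvl);e=xs[i-1]+(lvl-rb[i-1])/(rb[i]-rb[i-1]) if i else np.nan
        v=p[:,2];j=np.argmax(v>110);w=xs[j-1]+(110-v[j-1])/(v[j]-v[j-1]) if j else np.nan
        print(y,"blue end %.1f white start %.1f"%(e,w),np.round(p[4:20:2,2]).astype(int).tolist())
E
```

```text
scene
-92 blue end 44.8 white start 47.1 [102, 91, 65, 49, 66, 158, 237, 249]
-85 blue end 45.3 white start 47.4 [102, 94, 70, 53, 68, 134, 218, 254]
-75 blue end 45.6 white start 47.4 [103, 97, 74, 53, 65, 132, 214, 254]
-65 blue end 45.9 white start 47.8 [102, 99, 78, 54, 56, 119, 204, 255]
-55 blue end 46.0 white start 47.5 [102, 101, 81, 53, 49, 134, 226, 255]
-45 blue end 46.1 white start 47.9 [102, 106, 89, 53, 49, 114, 216, 254]
-36 blue end 46.4 white start 47.8 [99, 103, 90, 59, 40, 118, 209, 252]
36 blue end 46.9 white start 48.4 [98, 98, 96, 84, 62, 95, 194, 255]
45 blue end 46.8 white start 48.0 [97, 96, 95, 83, 71, 110, 207, 254]
55 blue end 47.1 white start 47.9 [99, 98, 97, 86, 69, 113, 200, 255]
65 blue end 47.3 white start 48.2 [98, 99, 100, 90, 70, 98, 206, 243]
75 blue end 47.9 white start 48.3 [83, 103, 101, 87, 67, 94, 208, 253]
85 blue end 48.4 white start 48.2 [62, 94, 102, 96, 70, 101, 206, 253]
92 blue end 47.8 white start 48.4 [90, 103, 103, 94, 63, 95, 189, 255]
top
-92 blue end 41.8 white start 42.8 [73, 79, 93, 133, 178, 209, 223, 226]
-85 blue end 41.9 w
[... 187 characters left out ...]
09, 222, 226]
-55 blue end 42.4 white start 42.9 [74, 79, 95, 129, 173, 206, 222, 225]
-45 blue end 42.7 white start 43.0 [74, 78, 92, 129, 174, 207, 222, 225]
-36 blue end 42.9 white start 43.2 [73, 76, 89, 127, 170, 206, 222, 225]
36 blue end 44.0 white start 43.5 [69, 73, 84, 119, 166, 200, 219, 224]
45 blue end 45.4 white start 45.7 [43, 47, 55, 82, 116, 144, 162, 173]
55 blue end nan white start nan [64, 60, 56, 51, 46, 43, 40, 40]
65 blue end nan white start nan [66, 64, 62, 61, 60, 59, 58, 58]
75 blue end nan white start nan [58, 57, 57, 58, 58, 58, 58, 58]
85 blue end nan white start nan [50, 44, 42, 43, 44, 44, 46, 47]
92 blue end nan white start nan [44, 42, 42, 43, 44, 44, 45, 45]
```

Relative to the fence, the tile's −y end still stands about 1.7 mm off (yaw ~0.01 rad). The spacer face is yaw-locked to the grip, so I'll turn the tool slightly (−tool z) while pushing to swing that end in.

Emit:
{"name": "drive_tool", "arguments": {
  "increments": [
    [230,0,0.02,0,0,0,-0.004],
    [230,0,0.04,0,0,0,-0.008],
    [230,0,0.06,0,0,0,-0.012],
    [230,0,0.1,0,0,0,-0.012],
    [230,0,0.14,0,0,0,-0.012],
    [230,0,0.14,0,0,0,-0.012]
  ]
}}

```text
t: 20.2
tcp_pos: [0.5184, 0.2806, 0.0655]
tool_rot: [0.784, 0.621, -0.002, -0.001]
force: [-6.3, 0.1, 2.6]
finger_gap: 0.172
```

```bash
cat > gap.py <<'E'
from h import *
c0={n:manip.camera_model(n) for n in("scene","top")}
for name in("scene","top"):
    c=c0[name];im=np.mean([manip.snapshot(name)[:,:,::-1].astype(float) for _ in range(4)],0).astype(np.float32)
    xs=np.arange(34,60,.5);D=[]
    for y in (-92,-85,-75,-65,-55,-45,-36,36,45,55,65,75,85,92):
        if name=="top" and y>38: continue
        u=proj(name,[jig(x/1e3,y/1e3,.050) for x in xs],c).astype(np.float32)
        p=cv2.remap(im,u[None,:,0],u[None,:,1],cv2.INTER_LINEAR)[0]
        rb=p[:,2]-p[:,0];lvl=0.5*rb[:8].mean();i=np.argmax(rb>lvl);v=p[:,2];j=np.argmax(v>110)
        D.append((y,xs[i],xs[j]))
    D=np.array(D);print(name,"slope diff mrad",1e3*np.polyfit(D[:,0],D[:,1]-D[:,2],1)[0].round(4),"gaps",(D[:,2]-D[:,1]).tolist())
E
python3 chk.py; python3 gap.py
```

```text
t 20.20 pos [0.5184 0.2806 0.0655] F [-6.32  0.06  2.64] gap 0.172
inc [0.05, -0.11, -0.05] [-0.004, 0.003, 0.012]
jig xy mm [-21.9  53.5] F jig -6.14 -1.47 T [-0.02  1.24 -0.02]
scene slope diff mrad 5.6 gaps [1.5, 1.5, 1.0, 1.5, 1.0, 1.0, 1.0, 1.0, 1.0, 0.5, 1.0, 0.0, 0.0, 0.5]
top slope diff mrad 1.7 gaps [0.0, -0.5, -0.5, -0.5, -0.5, -0.5, -0.5, -0.5]
```

Emit:
{"name": "drive_tool", "arguments": {
  "increments": [
    [230,0,0.04,0,0,0,-0.003],
    [230,0,0.08,0,0,0,-0.006],
    [230,0,0.12,0,0,0,-0.006],
    [230,0,0.16,0,0,0,-0.006],
    [230,0,0.2,0,0,0,-0.006],
    [230,0,0.2,0,0,0,-0.006],
    [230,0,0.2,0,0,0,-0.006]
  ]
}}

```text
t: 21.3
tcp_pos: [0.5189, 0.2802, 0.0653]
tool_rot: [0.782, 0.623, -0.004, -0.001]
force: [-7.8, 0.2, 4.1]
finger_gap: 0.173
```

```bash
python3 chk.py; python3 gap.py
```

```text
t 21.30 pos [0.5189 0.2802 0.0653] F [-7.8   0.16  4.08] gap 0.173
inc [0.08, -0.17, -0.07] [-0.007, 0.004, 0.018]
jig xy mm [-21.3  53.2] F jig -7.61 -1.73 T [ 0.11  1.65 -0.17]
scene slope diff mrad 0.9 gaps [0.5, 0.5, 0.5, 0.5, 0.5, 0.5, 1.0, 1.0, 1.0, 0.5, 0.5, 0.0, 0.0, 0.5]
top slope diff mrad 0.8 gaps [-1.0, -1.0, -0.5, -1.0, -0.5, -0.5, -1.0, -1.0]
```

Now square: slope difference under 1 mrad in both views. Raising the push to about 10 N and taking out the slight tool tilt.

Emit:
{"name": "drive_tool", "arguments": {
  "increments": [
    [230,0.02,0.05,0,-0.002,0,0],
    [230,0.04,0.1,0,-0.004,0,0],
    [230,0.05,0.15,0,-0.006,0,0],
    [230,0.05,0.2,0,-0.006,0,0],
    [230,0.05,0.24,0,-0.006,0,0],
    [230,0.05,0.24,0,-0.006,0,0],
    [230,0.05,0.24,0,-0.006,0,0]
  ]
}}

```text
t: 22.4
tcp_pos: [0.519, 0.2803, 0.065]
tool_rot: [0.783, 0.623, -0.004, -0.0]
force: [-11.0, 1.6, 4.3]
finger_gap: 0.174
```

```bash
python3 chk.py; python3 gap.py
```

```text
t 22.40 pos [0.519  0.2803 0.065 ] F [-10.96   1.65   4.26] gap 0.174
inc [0.07, -0.18, -0.1] [-0.005, 0.005, 0.017]
jig xy mm [-21.2  53.3] F jig -11.03 -1.05 T [ 0.35  2.21 -0.17]
scene slope diff mrad 2.0 gaps [1.0, 0.5, 0.5, 0.5, 0.5, 0.5, 1.0, 1.0, 0.5, 0.5, 0.5, 0.0, 0.0, 0.5]
top slope diff mrad 4.6 gaps [-0.5, -0.5, -0.5, -0.5, -0.5, -0.5, -1.0, -1.0]
```

Emit:
{"name": "drive_tool", "arguments": {
  "increments": [
    [230,0,0,0,0,0,-0.003],
    [230,0,0,0,0,0,-0.004],
    [230,0,0,0,0,0,-0.004],
    [230,0,0,0,0,0,-0.004],
    [230,0,0,0,0,0,-0.004],
    [230,0,0,0,0,0,-0.004]
  ]
}}

```text
t: 23.4
tcp_pos: [0.5189, 0.2803, 0.065]
tool_rot: [0.781, 0.624, -0.004, -0.001]
force: [-11.0, 1.3, 4.9]
finger_gap: 0.172
```

```bash
sed -i 's/60,.5)/60,.1)/;s/:8\]/:40]/' gap.py; python3 chk.py; python3 gap.py; python3 - <<'E'
from h import *
im=manip.snapshot("wrist")[:,:,::-1]
o=np.zeros((600,760,3),np.uint8);sc=manip.snapshot("scene")[:,:,::-1]
d=cv2.resize(sc[225:320,300:410],None,fx=4.5,fy=4.5,interpolation=cv2.INTER_CUBIC);o[:d.shape[0],:d.shape[1]]=d
a=im[120:330,180:500];o[390:600,440:760]=a
cv2.imwrite("pics/m3.png",o)
E
```

```text
t 23.40 pos [0.5189 0.2803 0.065 ] F [-11.     1.3    4.91] gap 0.172
inc [0.07, -0.17, -0.1] [-0.005, 0.005, 0.021]
jig xy mm [-21.3  53.3] F jig -10.99 -1.4 T [ 0.32  2.25 -0.2 ]
scene slope diff mrad 1.4 gaps [1.0000000000000142, 0.5000000000000071, 0.30000000000000426, 0.4000000000000057, 0.30000000000000426, 0.6000000000000085, 0.8000000000000114, 1.1000000000000156, 0.70000000000001, 0.5000000000000071, 0.6000000000000085, 0.20000000000000284, -0.30000000000000426, 0.4000000000000057]
top slope diff mrad -0.4 gaps [-0.9000000000000128, -0.9000000000000128, -0.8000000000000114, -0.6000000000000085, -0.70000000000001, -0.8000000000000114, -0.8000000000000114, -0.8000000000000114]
```

View pics/m3.png

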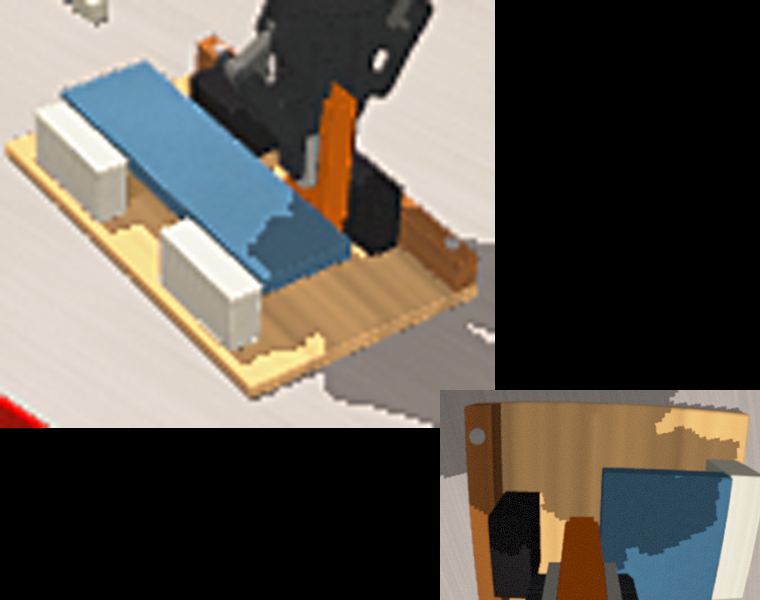

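The scene crop shows the tile flush along both fence pieces (at (80,130) and (215,245)). The spacer stands upright in the gap in front of the thin block at (335,170), still gripped. Force holds steady at 11 N, so I'm handing in.

```bash
python3 -c "
from station import manip
print(manip.sign_off())"
```

```text
the job is handed in; nothing more can be done
None
```

I laid the blue tile across the rails and released it. I then slid the orange spacer into the gap at the thin block and pushed the tile against the fence with it. I handed in at about 24 s, still gripping the spacer and pressing.

**Last checks**
- **Push:** 11 N towards the fence, steady over the last second.
- **Spacer:** its foot is about 6 mm below the tile's underside, worked out from the tool height. It sits within about 1 mm of the thin block's centre.
- **Tile:** the first push left its −y end about 1.7 mm off the fence. Turning the tool slightly while pushing closed that. The tile now reads parallel to the fence within 1.4 mrad (scene camera) and 0.4 mrad (top camera).

**Not quite as planned**
- **Spacer position:** the tool ended about 1.7 mm closer to the fence than the nominal flush position. I put this down to error in my jig position and the grip giving a little.
- **Tool angle and side forces:** the tool is turned about 0.02 rad from my first estimate of the jig's heading. It also feels about 5 N upward and 1.4 N sideways, which I take to be friction at the tile.
- **Not measured:** the spacer's own tilt, which looks upright in the pictures.

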